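# Lay a reagent kit on the reader pad and log it

## Robot

A 6-joint arm with a two-finger parallel gripper is mounted at the origin on the work surface. World frame = base frame: x ahead of the robot, y to its left, z up, the work surface at z = 0. Lengths are in mm, angles in rad, forces in N, time in s.
With the tool pointing down it reaches from about 325 to 850 mm from the base axis. Payload 15.5 kg.
Tool frame: the origin (TCP) lies midway between the tips of the shut fingers; the grasp point (between the pads) lies 19 mm behind it; z points along the fingers, y is the direction in which the jaws open and shut (so a half turn about z gives the same grasp; the last joint's range is limited). The gripper opens to 91 mm and grips with 3 to 60 N. Pads are 32 mm wide; open, the fingers measure 118 mm over their backs; the gripper's body (76 mm by 178 mm) begins 60 mm behind the grasp point.
Start: joints at [-1.435, 0.494, 1.345, -0, 1.302, -0.096], TCP at [142.974, -608.428, 213.915] pointing down, gripper open.
Joint ranges: [-2.91, 2.91], [-0.82, 2.16], [0.22, 2.67], [-1.22, 4.37], [0.12, 2.79], [-3.08, 3.08]. Speed limits (rad/s): [1.89, 1.89, 2.57, 3.01, 3.01, 3.01].

## Interface

Orientations are given as a unit quaternion [x, y, z, w].
In Python, from station import sensors, viewer, ctrl, silhouettes, mark_of gives the robot as it stands.
- The arm moves only by the tool step_arm, never from a script. Its argument "steps" is one flat list of numbers, 7 for each row, row after row: the shift along the tool's x, y, z in cm, then the turn, a rotation vector about the tool's x, y, z in degrees, then the finger opening in cm, from 0 to 9.12. A call has 1 to 8 rows; each row shifts and turns the commanded pose from where the row before left it, along the tool's axes as they then stand; what a row does not reach is not made up. A row lasts 1/10 s, in which the tool goes at most 50 mm and 8.59 degrees, less where a joint would pass 70% of its speed; a pose out of reach is approached as far as the arm can. A call is refused whole if a number of a shift passes 5 or a number of a turn 8.59, either way. A call with a gripper value outside its range is refused whole. The fingers move at their own pace and stop on an object; "squeeze" is the grip in N (left out, the last holds). Time passes only in rows, so rows that do not move let the fingers close. It gives the time, the measured TCP pose, the force and the opening at its end, in the units of the state.
- sensors.read_state(): the state, without advancing time (a new reading comes with each control period).
- viewer.snapshot(name): name is "scene" or "top" or "wrist"; returns the picture (480x640x3 uint8, red, green, blue); there is no depth.
- viewer.camera_info(name): a dict with "fx", "fy", "cx", "cy" (pixels), "origin" and "rotation" of the camera in the world; the wrist camera has in their place "tool_from_camera" (4x4, takes a point from camera to tool coordinates, whose origin is the TCP and whose axes are the flange's). Camera axes: x right, y down, z forward; pixel columns grow to the right and rows downward; lengths in mm; the calibration is good to about 2 mm. A picture is of the moment at which its call begins: read the wrist's pose just before it. camera_info takes no time and is no camera call.
- ctrl.sign_off(): hands the job in, once; it reports no verdict.
Trained networks look in the newest picture that a camera, given by its name, has taken for a name from the list of things; names that differ only in an ending like _2 or _b are one class to them, and where a whole thing is asked for, a point or a joint stands for the part that bears it (a point fixed in the world has none). Each returns a list of dicts, best first, with "confidence" (0 to 1); they miss things now and then, are a little off and sometimes report something else, mostly with a low value. They report only what shows in the picture. A call takes as long as a camera call. They do not tell look-alikes from the thing itself.
- silhouettes(target, camera): "pixels" (480x640 bool, what is visible of it).
- mark_of(target, camera): "location" ([x, y, z] in mm, in the coordinates of the camera as it stood for that picture, good to about 4 mm: a listed point, or the origin of a listed thing).
The state is a dict: "time": time; "joint_positions": joint angles; "dq": joint speeds; "effort": joint torques, N m; "eef_pos": TCP position; "orientation": TCP orientation; "contact_force": force on the tool from outside, world axes, zero at the start; "torque": the same for the moment, N m; "width": finger opening in mm.
Only numpy, scipy, OpenCV 4.12 (cv2) and the standard library are available. Lean on these libraries where they do the work, as an engineer would, in place of code of your own. Each camera call takes 0.05 s, during which the arm holds its last target.

## Task

Check in the orange kit: push against its upper part, on the label side, so that it topples forward, away from the robot, and comes to lie flat inside the yellow frame at its foot, label up; then press the green button on the white console all the way down and let go. Only push and press: do not pick up or carry the kit, and do not press the button before the kit is lying down. Leave the green kit standing where it is and do not disturb the other things on the bench.

Things in the scene. Friction and masses are not known exactly. Their poses are not given: they have to be found in the camera images.
- kit_orange: upright white carton, orange band round its top third, 40 mm deep (x) x 80 mm wide (y) x 150 mm tall, 110 to 220 g. Origin at the centre of its underside; z up its height; x points forward, away from the robot, to the side it must fall on; the label is on the -x face. It stands on the pad across the near line of one frame, its forward foot edge about 10 to 32 mm inside, turned at most 0.08 rad from the frame
- kit_orange_center (a point): centre of the orange kit, 75 mm above its underside (26 mm above the bench once it lies on the pad). Pushed 125 mm up, the kit tips over its forward foot edge and falls by itself beyond some 32 mm of push; pushed low it may slide
- kit_top_l (a point): corner of the orange kit's forward (+x) face: top, left (+y)
- kit_top_r (a point): corner of the orange kit's forward face: top, right (-y)
- kit_foot_l (a point): corner of the orange kit's forward face: foot, left
- kit_foot_r (a point): corner of the orange kit's forward face: foot, right
- kit_green: the same carton (40 mm deep (x) x 80 mm wide (y) x 150 mm tall) with green bands, standing beside the orange one, about 150 mm between their centres; stays standing. Origin at the centre of its underside
- pad: fixed black reader pad lying on the bench, 280 mm (x) x 310 mm (y) x 6 mm thick, with two yellow line frames side by side; origin at the centre of its underside, x points away from the robot along the length of the frames
- frame_left (a point): centre, on the pad's top, of the left frame: 206 mm long (pad x) x 124 mm wide (pad y) inside its 10 mm wide yellow lines
- frame_right (a point): centre, on the pad's top, of the right frame, same size
- console: fixed white console beside the pad, on its left or its right, 140 (x) x 90 (y) mm, 45 mm high with a 70 mm high grey screen block over its far half; origin at the centre of its underside
- log_top (a point): centre of the top of the green round push button (36 mm across) on the console's near half; pressed straight down
- log (a joint): travel of the green button, m: 0 up, 0.006 fully down; a spring brings it back; fully down takes 5 N
- mixer: fixed white vortex mixer with a black rubber cup, 130 x 90 x 80 mm high, on the other side of the pad; not used
- amber: brown glass bottle, 60 mm across, 120 mm tall, beyond the pad; origin under its centre
- beaker: glass beaker, 70 mm across, 85 mm tall, beyond the pad; origin under its centre
- tipbox: blue tip box with a clear lid, 80 x 115 x 70 mm, beyond the pad; origin under its centre
- vial: small glass jar with a red cap, 32 mm across, 55 mm tall, between robot and pad on the left; origin under its centre
- jar: white jar with a blue cap, 48 mm across, 60 mm tall, between robot and pad on the right; origin under its centre
Not all that is in view belongs to the job. Leave any purple look-alike of the kit_orange alone.

How it is judged:
By the outcome, as a careful person would: the job done as asked, in the order asked, and still so for the second after the job is handed in, with the robot touching nothing.
It also fails if it takes over 38 s, if anything falls off the work surface, if the arm or the gripper's body presses on something with over 40 N, if the wrist force passes 120 N, or if a joint passes its speed limit or range.

## Working session

There is one attempt and no reset: what is moved stays moved. The work goes in short steps, Python scripts to look and compute and a tool call to move; the robot and the scene stay as the last step left them, time stands still between calls to the robot, and variables do not carry over. Pictures are saved under pics/ and viewed, and the job is handed in when it is done.

Besides the shell and the picture viewer there is one more tool, called as name(argument=value, ...), one argument or row to a line, values as JSON. step_arm: Moves the arm, as the interface text tells. Its arguments: {"type":"object","properties":{"steps":{"type":"array"},"squeeze":{"type":"number"}},"required":["steps"]}

```bash
mkdir -p pics; ls; cat > h.py <<'E'
import numpy as np,cv2
from station import sensors,viewer,ctrl,silhouettes,mark_of
def save(n,cam):
    im=viewer.snapshot(cam); cv2.imwrite(f'pics/{n}.png',im[:,:,::-1]); return im
def w(cam,p):
    i=viewer.camera_info(cam); return np.array(i['rotation'])@np.array(p)+np.array(i['origin'])
E
python3 - <<'E'
from h import *
for c in ['scene','top']:
    save(c+'0',c)
    print(c,viewer.camera_info(c)['origin'])
    for t in ['kit_orange','kit_orange_center','kit_top_l','kit_top_r','kit_foot_l','kit_foot_r','kit_green','pad','frame_left','frame_right','console','log_top','mixer','vial','jar']:
        print(t,[(round(d['confidence'],2),w(c,d['location']).round().tolist()) for d in mark_of(t,c)[:3]])
print(sensors.read_state())
E
```

```text
pics
scene [1362.75299148  409.03858224  824.98776297]Traceback (most recent call last):
  File "<stdin>", line 6, in <module>
  File "h.py", line 6, in w
    i=viewer.camera_info(cam); return np.array(i['rotation'])@np.array(p)+np.array(i['origin'])
                                      ~~~~~~~~~~~~~~~~~~~~~~~^~~~~~~~~~~~
ValueError: matmul: Input operand 1 has a mismatch in its core dimension 0, with gufunc signature (n?,k),(k,m?)->(n?,m?) (size 3 is different from 4)
```

```bash
sed -i "s/np.array(i\['rotation'\])@/R(i['rotation'])@/" h.py; cat >> h.py <<'E'
from scipy.spatial.transform import Rotation
def R(q): return Rotation.from_quat(q).as_matrix()
E
python3 - <<'E'
from h import *
for c in ['scene','top']:
    save(c+'0',c)
    print(c,viewer.camera_info(c))
    for t in ['kit_orange','kit_orange_center','kit_top_l','kit_top_r','kit_foot_l','kit_foot_r','kit_green','pad','frame_left','frame_right','console','log_top','mixer','vial','jar']:
        print(t,[(round(d['confidence'],2),w(c,d['location']).round().tolist()) for d in mark_of(t,c)[:3]])
print(sensors.read_state())
E
```

```text
scene {'fx': 545.0836625400202, 'fy': 545.0836625400202, 'cx': 316.50651082794656, 'cy': 238.14485463260922, 'origin': array([1362.75299148,  409.03858224,  824.98776297]), 'rotation': array([ 0.48917915,  0.75030402, -0.37407348, -0.24045096])}
kit_orange [(0.76, [610.0, 451.0, 4.0]), (0.73, [448.0, 88.0, 7.0]), (0.71, [361.0, -268.0, -4.0])]
kit_orange_center [(0.97, [445.0, 91.0, 81.0]), (0.93, [258.0, 235.0, 76.0]), (0.81, [614.0, 449.0, 77.0])]
kit_top_l [(0.88, [211.0, 373.0, 150.0]), (0.81, [469.0, 54.0, 157.0]), (0.73, [223.0, 210.0, 147.0])]
kit_top_r [(0.88, [211.0, 373.0, 150.0]), (0.81, [469.0, 54.0, 157.0]), (0.73, [223.0, 210.0, 147.0])]
kit_foot_l [(0.97, [288.0, 406.0, -3.0]), (0.96, [212.0, 376.0, 2.0]), (0.91, [456.0, 137.0, 4.0])]
kit_foot_r [(0.97, [288.0, 406.0, -3.0]), (0.96, [212.0, 376.0, 2.0]), (0.91, [456.0, 137.0, 4.0])]
kit_green [(0.59, [462.0, -59.0, 8.0])]
pad [(0.74, [533.0, 28.0, 3.0]), (0.35, [790.0, -106.0, -0.0]), (0.22, [461.0, -325.0, 71.0])]
frame_left [(0.59, [540.0, 103.0, 2.0])]
frame_right [(0.84, [569.0, -39.0, 3.0])]
console [(0.56, [493.0
[... 1590 characters left out ...]
int_positions': array([-1.43551611e+00,  4.93599789e-01,  1.34547306e+00,  1.03545841e-05,
        1.30251402e+00, -9.55009722e-02]), 'dq': array([ 5.89730558e-05, -9.53202582e-04,  1.65389471e-03,  6.03649825e-05,
       -4.45024589e-04,  8.10548548e-04]), 'effort': array([ 5.65217008e-03, -8.78666425e+01, -3.82234454e+01,  7.13995448e-02,
        4.42161702e-02, -4.20495587e-05]), 'eef_pos': array([ 142.96885674, -608.44029666,  213.92423998]), 'orientation': array([9.93350047e-01, 1.15133333e-01, 5.04864265e-06, 2.79319985e-06]), 'contact_force': array([-0.5327804 , -0.20334967, -0.30948469]), 'torque': array([-3.30966904e-02, -4.46546787e-04,  8.46485422e-05]), 'width': 91.1350694984357}
```

View pics/scene0.png

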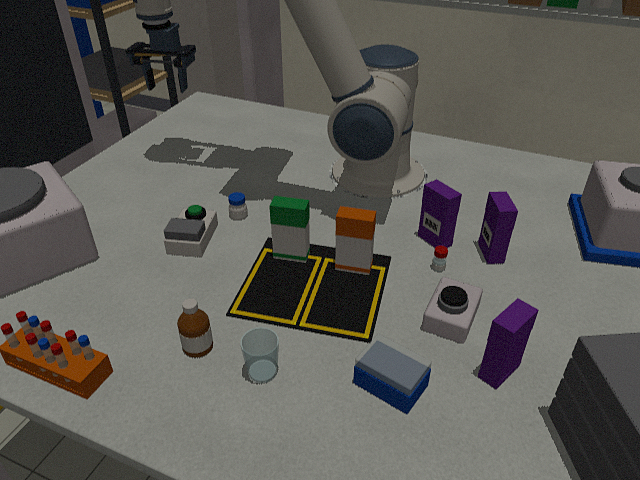

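View pics/top0.png

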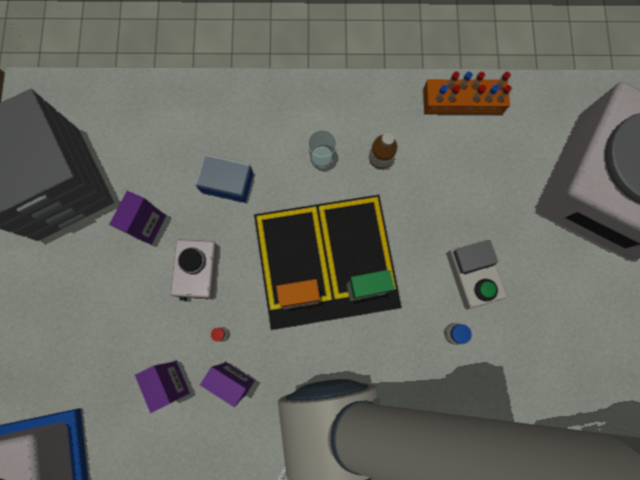

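The carton in the top view at (298,292), or (356,240) in the scene view, has the orange band. The look-alikes are purple, at top view (138,218), (162,386) and (228,383), and there is an orange tube rack at (467,96). The green kit is at (371,285). I'll check the orange kit in one close crop and measure the pad and kit yaw.

```bash
python3 - <<'E'
from h import *
s=cv2.imread('pics/scene0.png'); t=cv2.imread('pics/top0.png')
a=cv2.resize(s[190:340,225:395],(396*1,350)); b=cv2.resize(t[185:335,245:415],(396,350))
cv2.imwrite('pics/crop0.png',np.hstack([a,b]))
i=viewer.camera_info('top'); Rm=R(i['rotation'])
def hit(u,v,z):
    d=Rm@np.array([(u-i['cx'])/i['fx'],(v-i['cy'])/i['fy'],1]); return i['origin']+d*(z-i['origin'][2])/d[2]
hsv=cv2.cvtColor(t,cv2.COLOR_BGR2HSV)
# orange top face
m=cv2.inRange(hsv,(5,150,120),(16,255,255)); m[:, :260]=0; m[:,335:]=0; m[:270]=0; m[315:]=0
p=np.argwhere(m)[:,::-1]
q=np.array([hit(u,v,156)[:2] for u,v in p]).astype(np.float32); r=cv2.minAreaRect(q); print('orange top',r, cv2.boxPoints(r).round(1).tolist())
y=cv2.inRange(hsv,(20,120,90),(35,255,255)); y[:190]=0;y[330:]=0;y[:,:240]=0;y[:,410:]=0
q=np.array([hit(u,v,6)[:2] for u,v in np.argwhere(y)[:,::-1]]).astype(np.float32); r=cv2.minAreaRect(q); print('yellow',r,cv2.boxPoints(r).round(1).tolist())
E
```

```text
orange top ((442.17877197265625, 90.09017944335938), (40.32437515258789, 80.1370620727539), 9.357805252075195) [[415.79998779296875, 126.30000305175781], [428.79998779296875, 47.29999923706055], [468.6000061035156, 53.79999923706055], [455.6000061035156, 132.89999389648438]]
yellow ((551.0660400390625, 30.676513671875), (228.77586364746094, 298.7543640136719), 9.367695808410645) [[413.8999938964844, 159.39999389648438], [462.5, -135.3000030517578], [688.2000122070312, -98.0999984741211], [639.5999755859375, 196.6999969482422]]
```

View pics/crop0.png

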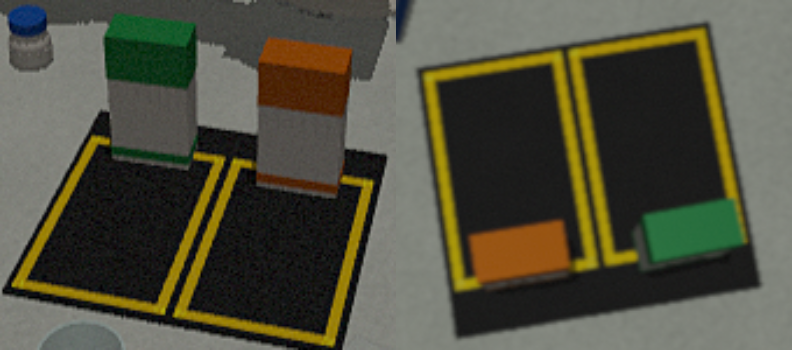

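step_arm(
  steps=[0,0,0,0,0,3.9,0,3.7,-2.7,0,0,0,0,0,3.7,-2.7,0,0,0,0,0,3.7,-2.7,0,0,0,0,0,3.7,-2.7,0,0,0,0,0,3.7,-2.7,0,0,0,0,0,3.7,-2.7,0,0,0,0,0,3.7,-2.7,0,0,0,0,0],
)

```text
time: 2.5
eef_pos: [369.0, -378.6, 214.1]
orientation: [0.997, 0.081, 0.0, 0.0]
contact_force: [0.9, -1.0, -0.1]
width: 30.2
```

step_arm(
  steps=[0.8,-4.2,0,0,0,0,0,0.8,-4.2,0,0,0,0,0,0.8,-4.2,0,0,0,0,0,0.8,-4.2,0,0,0,0,0,0.8,-4.2,0,0,0,0,0,0.8,-4.2,0,0,0,0,0,0.8,-4.2,0,0,0,0,0,0.8,-4.2,0,0,0,0,0],
)

```text
time: 3.3
eef_pos: [376.5, -36.5, 214.2]
orientation: [0.997, 0.081, 0.0, 0.0]
contact_force: [0.7, 0.3, 0.3]
width: 0.1
```

step_arm(
  steps=[0.7,-3.8,0,0,0,0,0,0.7,-3.8,0,0,0,0,0,0.6,-3.8,0,0,0,0,0,0,0,2.8,0,0,0,0,0,0,2.8,0,0,0,0,0,0,2.7,0,0,0,0,0,0,0,0,0,0,0,0,0,0,0,0,0,0],
)

```text
time: 4.1
eef_pos: [377.9, 77.6, 131.3]
orientation: [0.997, 0.081, -0.0, -0.0]
contact_force: [0.4, 0.9, -0.3]
width: 0.4
```

```bash
python3 - <<'E'
from h import *
a=save('t1','top'); b=save('s1','scene')
cv2.imwrite('pics/c1.png',np.hstack([cv2.resize(a[180:340,240:410],(390,367)),cv2.resize(b[190:340,240:400],(391,367))])[:,:,::-1])
E
```

```text
(no output)
```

View pics/c1.png

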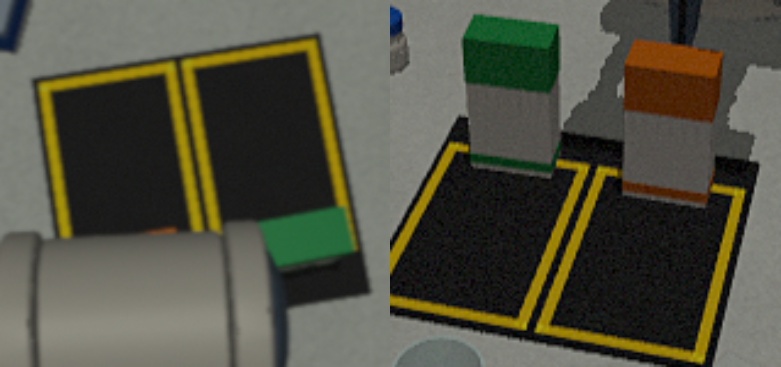

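step_arm(
  steps=[1.2,-0.2,0,0,0,0,0,1.0,0,0,0,0,0,0,0.5,0,0,0,0,0,0,0.5,0,0,0,0,0,0,0.5,0,0,0,0,0,0,0.5,0,0,0,0,0,0,0.5,0,0,0,0,0,0],
)

```text
time: 4.9
eef_pos: [424.3, 87.3, 130.9]
orientation: [0.997, 0.081, -0.0, -0.0]
contact_force: [0.4, 0.4, -0.2]
width: 0.5
```

```bash
python3 - <<'E'
from h import *
b=save('s2','scene')
cv2.imwrite('pics/c2.png',cv2.resize(b[190:340,240:400],(391,367))[:,:,::-1])
E
```

```text
(no output)
```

View pics/c2.png

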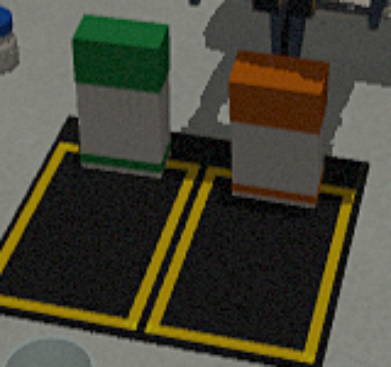

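The kit is tilting about its forward foot edge and the foot has stayed put, so I'll keep pushing.

step_arm(
  steps=[0.5,0,0,0,0,0,0,0.5,0,0,0,0,0,0,0.5,0,0,0,0,0,0,0.5,0,0,0,0,0,0,0.5,0,0,0,0,0,0,0,0,0,0,0,0,0,0,0,0,0,0,0,0],
)

```text
time: 5.65
eef_pos: [448.6, 91.3, 130.9]
orientation: [0.997, 0.081, -0.0, 0.0]
contact_force: [-0.6, -0.9, 0.4]
width: 0.4
```

```bash
python3 - <<'E'
from h import *
b=save('s3','scene')
cv2.imwrite('pics/c3.png',cv2.resize(b[190:340,240:400],(391,367))[:,:,::-1])
E
```

```text
(no output)
```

View pics/c3.png

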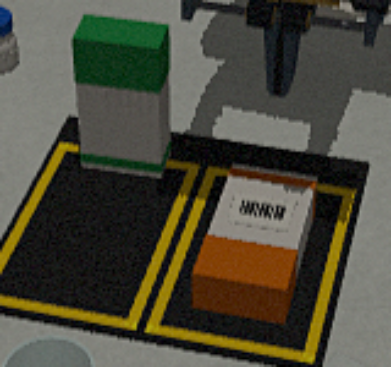

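step_arm(
  steps=[-1.0,0,-2.5,0,0,0,0,-1.0,0,-3.0,0,0,0,0,0,0,-3.0,0,0,0,0,0,3.5,0,0,0,0,0,0,4.0,0,0,0,0,0,0,4.0,0,0,0,0,0,0,4.0,0,0,0,0,0,0,4.0,0,0,0,0,0],
)

```text
time: 6.5
eef_pos: [460.2, -105.9, 216.0]
orientation: [0.997, 0.081, 0.0, -0.0]
contact_force: [1.3, 0.8, -0.3]
width: 0.6
```

```bash
python3 - <<'E'
from h import *
rays=[];res=[]
for c in ['scene','top']:
    im=save(c+'4',c); i=viewer.camera_info(c)
    hsv=cv2.cvtColor(im,cv2.COLOR_RGB2HSV); m=cv2.inRange(hsv,(45,120,40),(85,255,255))
    m2=np.zeros_like(m); 
    if c=='scene': sl=np.s_[195:230,175:220]
    else: sl=np.s_[270:305,465:510]
    m2[sl]=m[sl]
    p=np.argwhere(m2)[:,::-1]; print(c,len(p),p.min(0),p.max(0)); u,v=(p.min(0)+p.max(0))/2
    d=R(i['rotation'])@np.array([(u-i['cx'])/i['fx'],(v-i['cy'])/i['fy'],1]); rays.append((i['origin'],d/np.linalg.norm(d)))
    for t in ['log_top','console','kit_orange_center','kit_orange','kit_green']:
        print(t,[(round(d['confidence'],2),w(c,d['location']).round().tolist()) for d in mark_of(t,c)[:4]])
A=sum(np.eye(3)-np.outer(d,d) for o,d in rays); B=sum((np.eye(3)-np.outer(d,d))@o for o,d in rays); print(np.linalg.solve(A,B))
for z in (50,60,70):
  print(z,[(o+d*(z-o[2])/d[2]).round(1).tolist() for o,d in rays])
a=cv2.imread('pics/top4.png');b=cv2.imread('pics/scene4.png')
cv2.imwrite('pics/c4.png',np.hstack([cv2.resize(a[180:340,240:520],(420,240)),cv2.resize(b[190:350,160:400],(360,240))]))
E
```

```text
scene 118 [188 205] [201 214]
log_top [(0.68, [461.0, -329.0, 69.0])]
console [(0.66, [498.0, -320.0, 4.0])]
kit_orange_center [(0.84, [261.0, 235.0, 75.0]), (0.78, [256.0, 375.0, 76.0]), (0.73, [539.0, 106.0, 28.0]), (0.55, [610.0, 450.0, 76.0])]
kit_orange [(0.8, [258.0, 372.0, -3.0]), (0.62, [262.0, 232.0, 1.0]), (0.43, [537.0, 102.0, 26.0])]
kit_green [(0.73, [465.0, -57.0, 10.0]), (0.26, [724.0, 272.0, -2.0])]Traceback (most recent call last):
  File "<stdin>", line 10, in <module>
    return umr_minimum(a, axis, None, out, keepdims, initial, where)
ValueError: zero-size array to reduction operation minimum which has no identity
```

```bash
python3 - <<'E'
from h import *
rays=[]
for c,sl in [('scene',np.s_[195:230,175:220]),('top',np.s_[270:305,465:510])]:
    im=cv2.imread(f'pics/{c}0.png'); i=viewer.camera_info(c)
    hsv=cv2.cvtColor(im,cv2.COLOR_BGR2HSV); m=cv2.inRange(hsv,(45,120,40),(85,255,255))
    p=np.argwhere(m[sl])[:,::-1]; off=np.array([sl[1].start,sl[0].start])
    print(c,len(p),p.min(0)+off,p.max(0)+off); u,v=(p.min(0)+p.max(0))/2+off
    d=R(i['rotation'])@np.array([(u-i['cx'])/i['fx'],(v-i['cy'])/i['fy'],1]); rays.append((i['origin'],d/np.linalg.norm(d)))
A=sum(np.eye(3)-np.outer(d,d) for o,d in rays); B=sum((np.eye(3)-np.outer(d,d))@o for o,d in rays); print(np.linalg.solve(A,B))
for z in (50,60,70):
  print(z,[(o+d*(z-o[2])/d[2]).round(1).tolist() for o,d in rays])
b=cv2.imread('pics/scene4.png'); a=cv2.imread('pics/scene0.png')
cv2.imwrite('pics/c4.png',np.hstack([cv2.resize(a[170:270,150:240],(270,300)),cv2.resize(b[190:350,160:400],(450,300))]))
E
```

```text
scene 119 [188 205] [201 214]
top 234 [479 281] [496 297]
[ 456.768565   -331.20253661   60.14045235]
50 [[444.8, -340.9, 50.0], [457.7, -335.2, 50.0]]
60 [[456.6, -331.2, 60.0], [456.8, -331.3, 60.0]]
70 [[468.5, -321.6, 70.0], [455.9, -327.5, 70.0]]
```

View pics/c4.png

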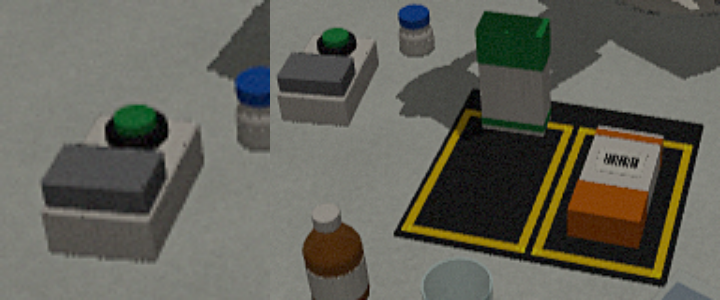

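The kit is lying flat inside its frame with the label up, at about (539,106,28). The green kit is still standing. Next is the button.

step_arm(
  steps=[-0.6,3.6,0,0,0,0,0,-0.7,3.6,0,0,0,0,0,-0.7,3.7,0,0,0,0,0,-0.7,3.7,0,0,0,0,0,-0.7,3.7,0,0,0,0,0,-0.7,3.7,2.0,0,0,0,0,0,0,4.5,0,0,0,0,0,0,4.5,0,0,0,0],
)

```text
time: 7.65
eef_pos: [456.2, -328.4, 105.2]
orientation: [0.997, 0.081, 0.001, 0.001]
contact_force: [1.7, -0.3, -1.4]
width: 0.4
```

```bash
python3 - <<'E'
from h import *
b=save('s5','scene'); print(sensors.read_state()['eef_pos']); a=save('w5','wrist')
cv2.imwrite('pics/c5.png',np.hstack([cv2.resize(b[140:270,130:250],(360,390)),cv2.resize(a,(440,390))])[:,:,::-1])
E
```

```text
[ 453.24480765 -325.22923549   98.33596547]
```

View pics/c5.png

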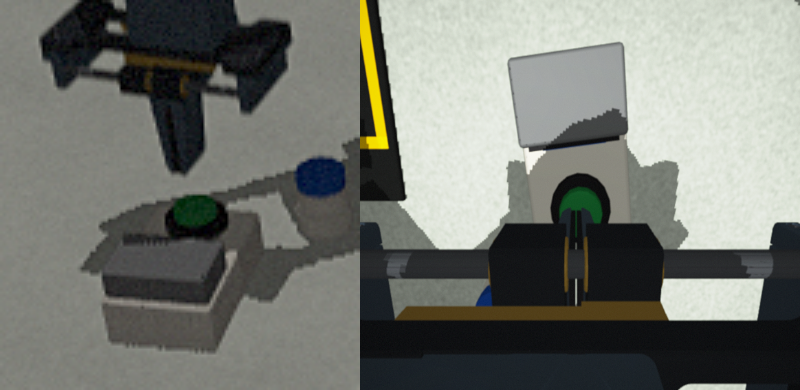

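step_arm(
  steps=[0,0,0,0,0,0,0],
)

```text
time: 7.85
eef_pos: [455.9, -327.2, 106.6]
orientation: [0.997, 0.082, -0.0, -0.0]
contact_force: [0.3, -0.1, 1.0]
width: 0.4
```

```bash
python3 - <<'E'
from h import *
s=sensors.read_state(); print(s['eef_pos'],s['contact_force'])
i=viewer.camera_info('wrist'); T=np.linalg.inv(np.array(i['tool_from_camera']))
a=save('w6','wrist').copy()
for dz in (25,30,35,40):
    p=(T@np.array([0,0,dz,1]))[:3]; u=i['fx']*p[0]/p[2]+i['cx']; v=i['fy']*p[1]/p[2]+i['cy']; print(dz,u,v)
hsv=cv2.cvtColor(a,cv2.COLOR_RGB2HSV); m=cv2.inRange(hsv,(45,100,40),(85,255,255)); q=np.argwhere(m)[:,::-1]; print(len(q),q.min(0),q.max(0))
Rt=R(s['orientation']); 
for t in ['log_top']:
  for d in mark_of(t,'wrist')[:3]:
    x=np.array(i['tool_from_camera'])@np.r_[d['location'],1]; print(d['confidence'],x[:3], Rt@x[:3]+s['eef_pos'])
E
```

```text
[ 455.94872687 -327.19286891  106.58687438] [ 0.25757847 -0.07070929  1.03194988]
25 314.6778743387739 272.8241920753117
30 314.66270114264506 269.78720382003723
35 314.6482086925096 266.88647015273534
40 314.6343521809699 264.11302265703847
1625 [287 230] [347 290]
0.92 [-1.17312656 -2.90301882 38.19306223] [ 454.28240299 -324.48702455   68.39766756]
```

step_arm(
  steps=[0.1,-0.1,2.0,0,0,0,0,0,0,1.0,0,0,0,0,0,0,0.4,0,0,0,0,0,0,0.2,0,0,0,0,0,0,0,0,0,0,0],
)

```text
time: 8.45
eef_pos: [456.7, -327.1, 70.4]
orientation: [0.997, 0.081, 0.0, 0.0]
contact_force: [0.2, 0.2, -0.1]
width: 0.3
```

step_arm(
  steps=[0,0,0.2,0,0,0,0,0,0,0.2,0,0,0,0,0,0,0,0,0,0,0],
)

```text
time: 8.75
eef_pos: [456.7, -327.1, 66.0]
orientation: [0.997, 0.081, 0.0, 0.0]
contact_force: [-0.2, -0.1, 2.4]
width: 0.5
```

step_arm(
  steps=[0,0,0.2,0,0,0,0,0,0,0,0,0,0,0],
)

```text
time: 8.95
eef_pos: [456.7, -327.1, 63.9]
orientation: [0.997, 0.081, 0.0, 0.0]
contact_force: [0.8, -1.3, 3.4]
width: 0.4
```

step_arm(
  steps=[0,0,0.2,0,0,0,0,0,0,0,0,0,0,0],
)

```text
time: 9.15
eef_pos: [456.7, -327.1, 61.9]
orientation: [0.997, 0.081, 0.0, 0.0]
contact_force: [1.8, -1.2, 4.9]
width: 0.5
```

step_arm(
  steps=[0,0,0.2,0,0,0,0,0,0,0,0,0,0,0],
)

```text
time: 9.35
eef_pos: [456.8, -327.2, 61.0]
orientation: [0.997, 0.081, 0.0, 0.0]
contact_force: [-3.2, 1.9, 23.9]
width: 0.5
```

The button is against its hard stop: 24 N with the TCP no longer following the command. Letting go now.

step_arm(
  steps=[0,0,0,0,0,0,0,0,0,-1.0,0,0,0,0,0,0,-3.0,0,0,0,0,0,0,-4.0,0,0,0,0,0,0,-4.0,0,0,0,0,0,0,-3.0,0,0,0,0,0,4.0,0,0,0,0,0,0,4.0,0,0,0,0,0],
)

```text
time: 10.15
eef_pos: [469.8, -406.3, 211.3]
orientation: [0.997, 0.082, 0.0, 0.0]
contact_force: [0.3, 0.2, 0.9]
width: 0.4
```

step_arm(
  steps=[-1.0,4.0,0,0,0,0,0,-1.0,4.0,0,0,0,0,0,-1.0,4.0,0,0,0,0,0,-1.0,4.0,0,0,0,0,0,0,0,0,0,0,0,0,0,0,0,0,0,0,0,0,0,0,0,0,0,0],
)

```text
time: 10.85
eef_pos: [455.9, -569.1, 209.6]
orientation: [0.997, 0.082, -0.0, -0.001]
contact_force: [0.5, -0.2, -0.3]
width: 0.5
```

```bash
python3 - <<'E'
from h import *
a=save('t9','top'); b=save('s9','scene'); print(sensors.read_state()['contact_force'],sensors.read_state()['time'])
cv2.imwrite('pics/c9.png',np.hstack([cv2.resize(a,(400,300)),cv2.resize(b,(400,300))])[:,:,::-1])
i=viewer.camera_info('top'); Rm=R(i['rotation'])
def hit(u,v,z):
    d=Rm@np.array([(u-i['cx'])/i['fx'],(v-i['cy'])/i['fy'],1]); return i['origin']+d*(z-i['origin'][2])/d[2]
from scipy.spatial.transform import Rotation
for n,m in [(d['confidence'],d['pixels']) for d in silhouettes('kit_orange','top')]:
    q=np.argwhere(m)[:,::-1]; 
    r=cv2.minAreaRect(np.array([hit(u,v,46)[:2] for u,v in q],np.float32)); print(round(n,2),r)
E
```

```text
[ 0.37498726 -0.1506253  -0.92815799] 10.95
0.94 ((536.515869140625, 104.55690002441406), (154.06723022460938, 80.45283508300781), 9.372364044189453)
0.91 ((253.48008728027344, 385.0722961425781), (89.52993774414062, 93.3841323852539), 26.251840591430664)
0.86 ((625.3214721679688, 460.2999267578125), (114.31521606445312, 91.73646545410156), 64.64175415039062)
0.79 ((256.6319580078125, 244.27227783203125), (101.96956634521484, 72.257568359375), 58.430694580078125)
```

View pics/c9.png

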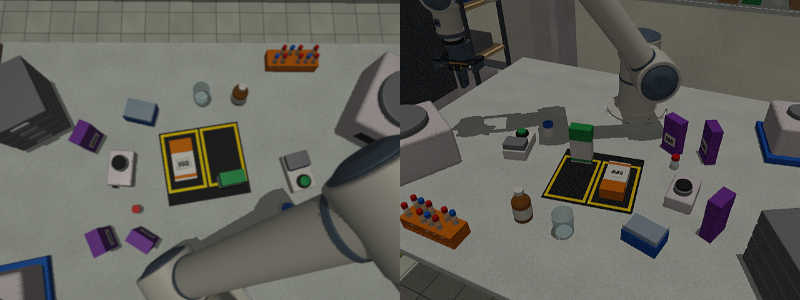

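```bash
python3 - <<'E'
import cv2,numpy as np
a=cv2.imread('pics/top9.png') if False else cv2.imread('pics/t9.png');b=cv2.imread('pics/s9.png')
cv2.imwrite('pics/c10.png',np.hstack([cv2.resize(a[190:340,245:415],(400,353)),cv2.resize(b[190:340,160:400],(400,353))]))
E
```

```text
(no output)
```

View pics/c10.png

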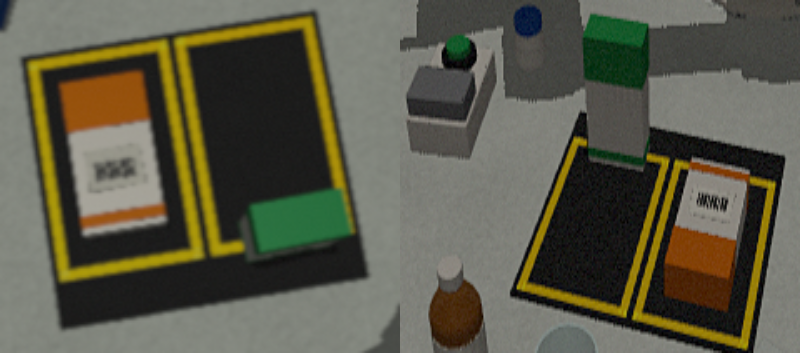

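The kit lies flat in the left frame, label up. The green kit is standing, the button is back up, and the arm is clear.

```bash
python3 -c "
from station import ctrl; print(ctrl.sign_off())"
```

```text
the job is handed in; nothing more can be done
None
```

The orange kit is checked in. I pushed it high on its label side with the closed fingers, and it toppled forward and came to lie label up inside the left frame. I then pressed the green button down and let go. The job was handed in at about 11 s.

- **Kit:** the last pictures show it flat and centred at about (537, 105), within about 3 mm of the frame centre. Its yaw is 9.4°, the same as the pad's, and it lies inside all four yellow lines.
- **Button:** force rose to about 5 N over the travel, then jumped to 24 N at the hard stop, and the button looks back up in the last scene picture. I had no direct reading of its travel.
- **Other things:** the green kit is still standing in its place. I saw nothing else moved, and the arm is clear with no contact force. The jar is partly hidden by the arm in the last top picture but shows in place in the scene picture.
- **Disagreement:** my estimates of the button's height differed. Triangulation gave 60 mm and the network gave about 70 mm, so I went down by force. Contact came at about 66 to 68 mm and the stop at 61 mm.

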